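# Pop out the slicing blade and lay it on the slicer

## Task

Fit the straight slicing blade to the slicer: press that blade down in the blade box until its carrier springs up, take the blade off and lay it flat across the slicer's bed, square to it, with its notch over the locating pin. Someone left the silicone brush lying on the slicer; put it down on the counter, clear of the slicer, the blade box and the other things. Leave the toothed blade latched down in its bay and do not shove the pestle, bowl, measuring cup or jar about.

Things in the scene. Friction and masses are not known exactly. Their poses are not given: they have to be found in the camera images.
- blade_box: White plastic box fixed to the counter, 148 (x) by 156 (y) by 62 mm high, origin: centre of its underside. Two open-topped bays, 124 (x) by 60 mm (y), at its y = +36 mm (bay_a) and -36 mm (bay_b). In each a blade lies along the box's x, notch to +x, on a sprung carrier plate 100 by 40 mm. Latched down, the blade's top is flush with the rim (underside 55 mm up), its edges out of reach.
- bay_a (a joint): Carrier height in the bay at the box's y = +36 mm, m: 0 latched, -0.012 hard stop, 0.034 sprung up. Pressing its blade straight down over 5 mm (aim for 8 to 11; 7 to 13 N, more if fast) trips the catch; let go, it lifts the blade 34 mm and holds it on a soft spring (underside 89, top 96 mm above the counter). Pressed less, it stays latched. Once tripped it does not latch again.
- bay_b (a joint): The same for the carrier in the bay at the box's y = -36 mm.
- straight_blade: The wanted blade: loose flat steel plate, 120 (its x) by 56 (y) by 7 mm thick, 0.12 kg, smooth topped with a straight cutting edge line along its length, no teeth. It lies in either bay. Origin: centre of its underside. In the middle of its +x end is an open notch 12 mm wide, 18 mm deep. Grip it across its 56 mm width.
- blade_notch (a point): Point on the straight blade's underside, in the middle of the notch: 51 mm from the blade's origin along its +x; axes as the blade's.
- comb_blade: The toothed blade, in the other bay: same plate and notch, but with a row of ten upright teeth 7 mm tall along its length. Origin at the centre of its underside. To be left latched down.
- slicer: Grey plastic slicer fixed to the counter, 240 (its x) by 152 mm (y), origin: centre of its underside. Cross bed in the middle, 42 mm wide in x, along its whole y, top 50 mm up. Plates, tops also 50 mm up, at x from 60 to 120 and -120 to -60 mm; open gaps 39 mm wide between bed and plates, down to the counter. Side rails 40 mm high, 10 mm thick at y = +-71 mm.
- slicer_bed (a point): Middle of the bed's top face (0, 0, 50 mm in the slicer's frame, axes as the slicer's). The fitted blade has its underside's centre here, its x along the slicer's +y, and overhangs the bed by 7 mm on either long side.
- slicer_pin (a point): Foot of the locating pin, on the bed's top face: 0, +51, +50 mm in the slicer's frame, axes as the slicer's. The pin is 9 mm in diameter and 10 mm high (1.5 mm clearance to either side in the notch).
- brush: Loose red silicone brush, 200 mm long, lying on the slicer's bed and plates, 0.07 kg. Flat-bottomed and 14 mm thick throughout; origin at the centre of its underside, long axis x. Handle 16 mm wide from x = -100 to +45 mm, head 42 mm wide from +45 to +100 mm; centre of mass about 18 mm from the origin towards the head.
- pestle: Grey granite pestle standing on its thick end, 160 mm tall, 50 mm across, 0.5 kg, between slicer and blade box. Origin at the centre of its foot. Bystander.
- bowl: Empty stainless steel bowl, 110 mm across, 45 mm high. Origin at the centre of its foot. Bystander.
- measuring_cup: Aluminium measuring cup, 64 mm across, 45 mm high, flat handle reaching 95 mm from its axis along its x. Origin at the centre of its foot. Stands just beyond the blade box. Bystander.
- mini_jar: Closed plastic mini jar, 44 mm across, 60 mm high, standing just before the blade box. Origin at the centre of its foot. Bystander.
Not all that is in view belongs to the job. Leave any blue or turquoise look-alike of the brush alone.

How it is judged:
On the way, in this order (a step that is already met when the one before it is completed fails the run):
1. the straight blade is pressed down in its bay, by about 3 mm or more (z of straight_blade in the frame of blade_box below 0.0525 m), for 0.02 s.
2. its carrier has sprung up and lifted the blade out of the bay (z of straight_blade in the frame of blade_box above 0.083 m and value of joint any of bay_a, bay_b above 0.03 m), for 0.1 s.
At the end, for the whole second after the job is handed in: Straight blade still, flat (0.05 rad) on the slicer bed, square (0.1 rad), pin in notch (3 mm across it, 7 along, 2.5 in height). Brush at rest on the counter (origin under 25 mm high), touching no other thing. Toothed blade still latched, within 6 mm of its start (x of blade_notch in the frame of slicer_pin between -0.003 and 0.003 m and y of blade_notch in the frame of slicer_pin between -0.007 and 0.007 m and z of blade_notch in the frame of slicer_pin between -0.0025 and 0.0025 m and y of straight_blade in the frame of slicer below 0.02 m and angle between straight_blade's own z axis and vertical below 0.05 rad and angle between the x axis of straight_blade and the y axis of slicer, either way round below 0.1 rad and linear speed of each of straight_blade, brush below 0.02 m/s and height (world z) of brush below 0.025 m and contact force between brush and slicer below 0.05 N and contact force between brush and blade_box below 0.05 N and contact force between brush and straight_blade below 0.05 N and contact force between brush and pestle below 0.05 N and contact force between brush and bowl below 0.05 N and contact force between brush and measuring_cup below 0.05 N and contact force between brush and mini_jar below 0.05 N and distance of comb_blade from where it was at the start of the episode below 0.006 m).
It fails at once if the toothed blade is released or displaced by more than 15 mm (distance of comb_blade from where it was at the start of the episode above 0.015 m).
It fails at once if the pestle is displaced by more than 40 mm or tipped (distance of pestle from where it was at the start of the episode above 0.04 m or angle between pestle's own z axis and vertical above 0.5 rad).
It fails at once if the bowl is displaced by more than 40 mm or tipped (distance of bowl from where it was at the start of the episode above 0.04 m or angle between bowl's own z axis and vertical above 0.5 rad).
It fails at once if the measuring cup is displaced by more than 40 mm or tipped (distance of measuring_cup from where it was at the start of the episode above 0.04 m or angle between measuring_cup's own z axis and vertical above 0.5 rad).
It fails at once if the mini jar is displaced by more than 40 mm or tipped (distance of mini_jar from where it was at the start of the episode above 0.04 m or angle between mini_jar's own z axis and vertical above 0.5 rad).
It also fails if it takes over 64 s, if anything falls off the work surface, if the arm or the gripper's body presses on something with over 40 N, if the wrist force passes 120 N, or if a joint passes its speed limit or range.

## Robot

A 6-joint arm with a two-finger parallel gripper is mounted at the origin on the work surface. World frame = base frame: x ahead of the robot, y to its left, z up, the work surface at z = 0. Lengths are in m, angles in rad, forces in N, time in s.
With the tool pointing down it reaches from about 0.3 to 0.85 m from the base axis. Payload 4.2 kg.
Tool frame: the origin (TCP) lies midway between the tips of the shut fingers; the grasp point (between the pads) lies 19 mm behind it; x points along the fingers, y is the direction in which the jaws open and shut, and the axes are right-handed (so a half turn about x gives the same grasp; the last joint's range is limited). The gripper opens to 91 mm and grips with 3 to 60 N. Pads are 32 mm wide; open, the fingers measure 118 mm over their backs; the gripper's body (76 mm by 178 mm) begins 60 mm behind the grasp point.
Start: joints at [1.233, 0.32, 1.565, -0, 1.257, -0.02], TCP at [0.18, 0.546, 0.214] pointing down, gripper open.
Joint ranges: [-3.11, 3.11], [-0.84, 2.01], [0.21, 2.61], [-1.34, 4.49], [0.05, 2.63], [-2.56, 2.56]. Speed limits (rad/s): [2.57, 2.57, 3.14, 3.14, 3.14, 3.14].

## Interface

Orientations are given as a 3x3 rotation matrix whose columns are the frame's x, y, z axes.
In Python, from plant import * gives the robot as it stands. Calls block until the motion is done:
- reach(position, orientation): joint-space move of the TCP to a pose.
- line_to(position, attitude=None, speed=0.15): straight line of the TCP; attitude=None keeps the orientation; speed is the mean speed in m/s.
- movej(angles): joint-space move.
- open_gripper() and grab(force=None): open the fingers fully, or close them until they stop; force is the grip in N (None keeps the last).
- wait(seconds).
- inverse_kinematics(position, orientation): joint angles nearest the present ones, or None.
- grab_frame(name): name is "scene" or "top" or "wrist"; returns a dict with "frame" (384x512x3 uint8, red, green, blue), "depth" (384x512 float32, m along the optical axis (not along the pixel's ray), 0 where there is no reading), "intrinsics" (3x3 intrinsics, pixels), "k1" (the pictures are not rectified: a ray, as slopes to the right and down, at radius r is drawn at 1 + k1 r^2 times it, then the intrinsics apply), "rvec" (rotation vector, rad) and "tvec" (3), from world to camera coordinates, as OpenCV has them; the wrist camera has in their place "tool_from_camera" (4x4, takes a point from camera to tool coordinates, whose origin is the TCP and whose axes are the tool frame's). Camera axes: x right, y down, z forward; pixel columns grow to the right and rows downward; lengths in m; the calibration is good to about 2 mm. A picture is of the moment at which its call begins: read the wrist's pose just before it.
A pose or a line that the arm cannot do raises PlanningError and nothing moves.
- finish_job(): hands the job in, once; it reports no verdict.
Readings, each from a call of its own:
- current_time_s(): time.
- current_qpos(): joint angles.
- current_dq(): joint speeds.
- current_joint_efforts(): joint torques, N m.
- current_ee_pos(): TCP position.
- current_orientation(): TCP orientation.
- current_ft_force(): force on the tool from outside, world axes, zero at the start.
- current_moment(): the same for the moment, N m.
- current_gripper_width(): finger opening in m.
Only numpy, scipy, OpenCV 4.12 (cv2) and the standard library are available. Lean on these libraries where they do the work, as an engineer would, in place of code of your own. Each camera call takes 0.05 s, during which the arm holds its last target. There are 200 camera calls.

## Working session

There is one attempt and no reset: what is moved stays moved. The work goes in short steps, each a Python script; the robot and the scene stay as the last script left them, time stands still between calls to the robot, and variables do not carry over. Pictures are saved under pics/ and viewed, about 8 in all and at most 12, crops included, and the job is handed in when it is done.

```bash
mkdir -p pics; ls
cat > h.py <<'E'
from plant import *
import numpy as np, cv2, pickle
def snap(n,f):
    p,R=(current_ee_pos(),current_orientation())
    d=dict(grab_frame(n)); d['p']=np.array(p); d['R']=np.array(R); pickle.dump(d,open(f'pics/{f}.pkl','wb'))
    cv2.imwrite(f'pics/{f}.png',d['frame'][:,:,::-1]); return d
def load(f): return pickle.load(open(f'pics/{f}.pkl','rb'))
def w2c(d):
    if 'tool_from_camera' in d:
        T=np.eye(4);T[:3,:3]=d['R'];T[:3,3]=d['p'];M=np.linalg.inv(T@np.array(d['tool_from_camera']));return M[:3,:3],M[:3,3]
    return cv2.Rodrigues(np.array(d['rvec'],float))[0],np.array(d['tvec'],float).ravel()
def rays(d,uv):
    uv=np.array(uv,float).reshape(-1,1,2)
    # drawn = ray*(1+k1 r^2), OpenCV forward model
    s=cv2.undistortPointsIter(uv,np.array(d['intrinsics'],float),np.array([d['k1'],0,0,0.]),None,None,(3,50,1e-10)).reshape(-1,2)
    return np.c_[s,np.ones(len(s))]
def atz(d,uv,z):
    R,t=w2c(d); r=rays(d,uv)@R; c=-R.T@t
    return c+r*((z-c[2])/r[:,2])[:,None]
def cloud(d):
    h,w=d['depth'].shape; v,u=np.mgrid[:h,:w]
    R,t=w2c(d); P=(rays(d,np.c_[u.ravel(),v.ravel()])*d['depth'].reshape(-1,1)-t)@R
    P[d['depth'].ravel()==0]=np.nan; return P.reshape(h,w,3)
def proj(d,P):
    R,t=w2c(d); return cv2.projectPoints(np.array(P,float).reshape(-1,1,3),cv2.Rodrigues(R)[0],t,np.array(d['intrinsics'],float),np.array([d['k1'],0,0,0.]))[0].reshape(-1,2)
def down(a):  # jaws (tool y) at world angle a
    x=np.array([0,0,-1.]);y=np.array([np.cos(a),np.sin(a),0]);return np.c_[x,y,np.cross(x,y)]
E
python3 - <<'E'
from h import *
a=snap('top','top');b=snap('scene','scene')
for d in(a,b): print(d['intrinsics'],d['k1'],-w2c(d)[0].T@w2c(d)[1])
print(current_orientation(),current_time_s())
for n in('top','scene'):
    cv2.imwrite(f'pics/{n}_b.png',cv2.resize(load(n)['frame'][:,:,::-1],(800,600),interpolation=cv2.INTER_CUBIC))
E
```

```text
pics
[[350.06542613   0.         263.57324753]
 [  0.         350.06542613 195.2420338 ]
 [  0.           0.           1.        ]] -0.012957530702600717 [0.39742435 0.09378411 0.95336121]
[[377.9297289    0.         253.71481088]
 [  0.         377.9297289  197.60011553]
 [  0.           0.           1.        ]] -0.12278849215505265 [1.35443089 0.38423668 0.77835262]
[[-5.23568331e-04  3.12467750e-01  9.49928224e-01]
 [-1.49370788e-03  9.49927050e-01 -3.12468187e-01]
 [-9.99998747e-01 -1.58251373e-03 -3.06161790e-05]] 0.1
```

View pics/top_b.png

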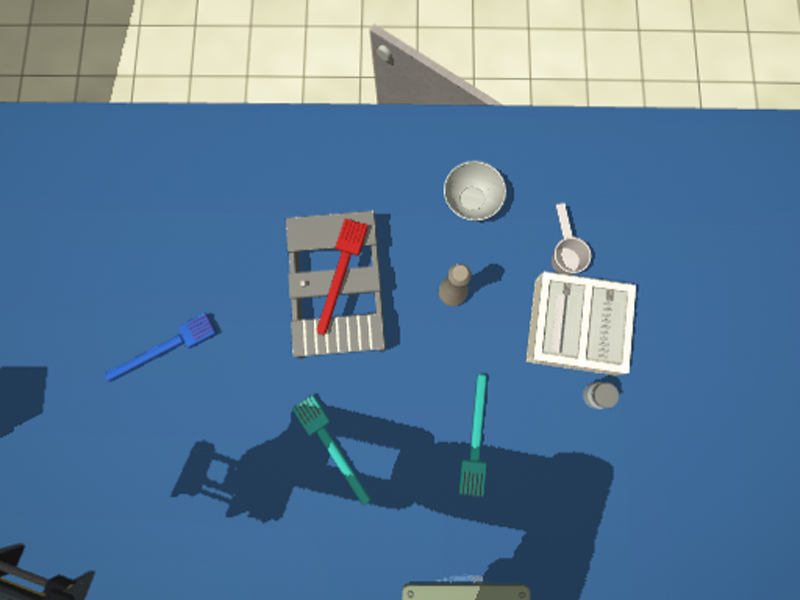

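View pics/scene_b.png

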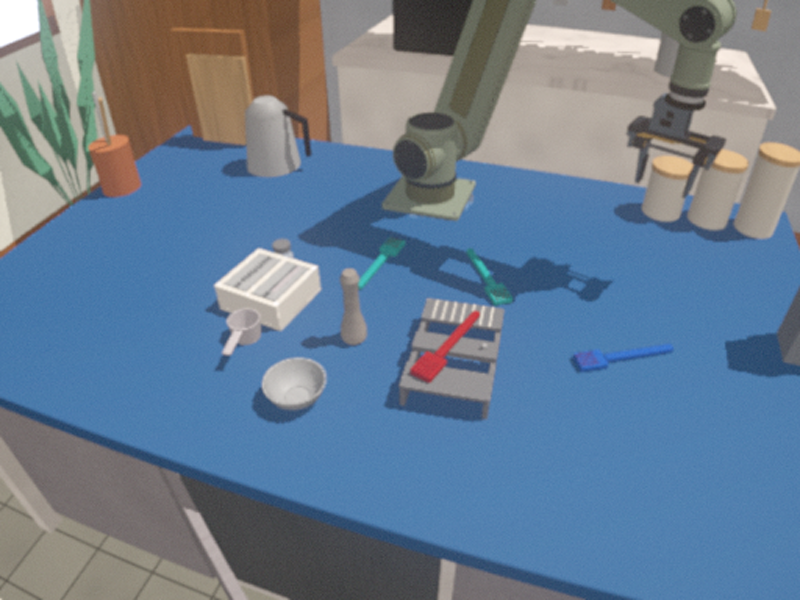

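The top view has up = +x and left = +y. The red brush (345,275) lies on the slicer (336,283), and the pin is at (305,283). The box is at (582,325) with a lined blade in the left bay and a toothed one in the right. The blue brush (160,345) and the turquoise ones (330,450), (477,435) are look-alikes; the red one on the slicer is the one meant. Next is an enlarged crop to confirm.

Run:
```python
from h import *
f=load('top')['frame'][:,:,::-1]
a=cv2.resize(f[130:235,178:255],None,fx=5,fy=5,interpolation=cv2.INTER_CUBIC);b=cv2.resize(f[168:248,332:412],None,fx=5,fy=5,interpolation=cv2.INTER_CUBIC)
o=np.zeros((525,790,3),np.uint8);o[:525,:385]=a;o[:400,388:788]=b;cv2.imwrite('pics/crop1.png',o)
d=load('top');P=cloud(d)
s=512/800
for n,u,v in[('bowl',475,195),('pestletop',460,272),('cup',572,255),('cuphandleend',562,207),('jar',605,394),('boxrim',588,330),('bladeA',562,320),('bladeB',610,325),('bed',340,282),('plate',330,232),('cloth',220,200)]:
    print(n,P[int(v*s),int(u*s)].round(4))
print(atz(d,[[305*s,283*s]],.06))
```

```text
bowl [ 0.7677 -0.0241  0.0042]
pestletop [0.5838 0.0202 0.1621]
cup [ 0.6544 -0.1967  0.0044]
cuphandleend [ 0.7306 -0.169   0.0444]
jar [ 0.4078 -0.2227  0.0616]
boxrim [ 0.5114 -0.1986  0.0646]
bladeA [ 0.5297 -0.1565  0.0612]
bladeB [ 0.5197 -0.2356  0.0632]
bed [0.5885 0.2107 0.0676]
plate [0.679  0.2314 0.0524]
cloth [7.529e-01 4.441e-01 6.000e-04]
[[0.58664674 0.26842199 0.06      ]]
```

View pics/crop1.png

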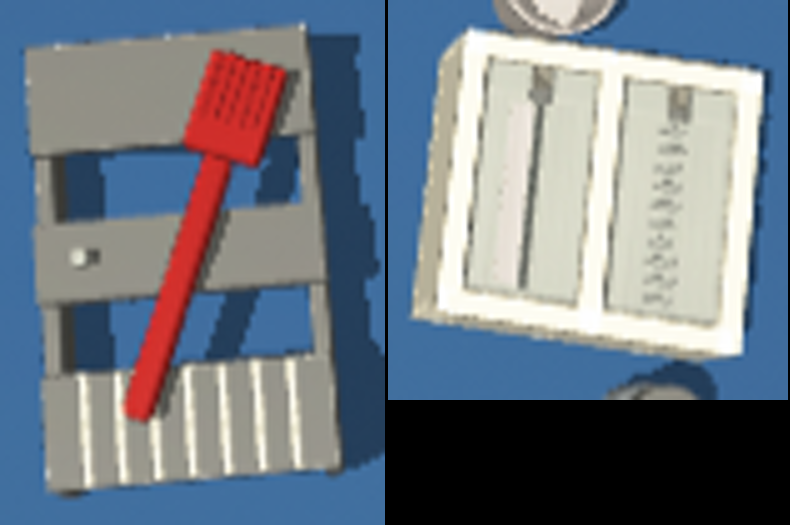

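The crop confirms it. The left bay (bay_a, box +y) holds the smooth blade with one edge line, about (525,190), and the right bay holds the toothed one, about (670,210). Pin top is at (80,257), and the red brush runs from (138,418) to the head near (235,108).

Run:
```python
from h import *
d=load('top')
A=lambda l:np.array(l)/5-.4+[178,130]
B=lambda l:(np.array(l)-[388,0])/5-.4+[332,168]
pr=lambda n,x:print(n,x.round(4).tolist())
s=atz(d,A([[25,48],[303,28],[340,468],[48,490]]),.05);pr('slicer',s);pr('c',s.mean(0));
v=s[0]-s[1]+s[3]-s[2];print('slicer y ang',np.degrees(np.arctan2(v[1],v[0])),'len',np.linalg.norm(v)/2, np.linalg.norm(s[0]-s[3]))
v=s[0]+s[1]-s[3]-s[2];print('slicer x ang',np.degrees(np.arctan2(v[1],v[0])))
pr('pin',atz(d,A([[78,257]]),.06))
b=atz(d,A([[213,50],[287,70],[258,165],[185,147],[125,415],[150,420]]),.064);pr('head end',b[:2].mean(0));pr('tail',b[4:].mean(0))
v=b[:2].mean(0)-b[4:].mean(0);print('brush yaw',np.degrees(np.arctan2(v[1],v[0])),np.linalg.norm(v))
c=atz(d,B([[470,32],[763,72],[741,354],[437,310]]),.062);pr('box',c);pr('c',c[[0,2]].mean(0));print(np.linalg.norm(c-np.roll(c,1,0),axis=1),[np.degrees(np.arctan2(*(c[i]-c[j])[1::-1])) for i,j in((0,1),(1,2))])
print(d and current_time_s())
# depth-based box rim
P=cloud(d);m=(P[...,2]>.054)&(P[...,2]<.07)&(P[...,1]<-.08)&(P[...,1]>-.31)&(P[...,0]>.43)&(P[...,0]<.63)
r=cv2.minAreaRect((P[m][:,:2]*1000).astype(np.float32));print(r)
m=(P[...,2]>.045)&(P[...,2]<.056)&(P[...,1]>.1)&(P[...,1]<.35);print(cv2.minAreaRect((P[m][:,:2]*1000).astype(np.float32)))
# wrist camera pose
w=grab_frame('wrist');print(np.round(w['tool_from_camera'],4),w['intrinsics'][0][0],w['k1'])
```

```text
slicer [[0.7037, 0.309, 0.05], [0.7163, 0.1596, 0.05], [0.4789, 0.1358, 0.05], [0.4663, 0.2861, 0.05]]
c [0.5913, 0.2226, 0.05]
slicer y ang 94.79507351489687 len 0.150352344841092 0.23854823136499792
slicer x ang 5.622969629378132
pin [[0.5869, 0.2736, 0.06]]
head end [0.6934, 0.1863, 0.064]
tail [0.5026, 0.239, 0.064]
brush yaw -15.437672672973186 0.19793843979460415
box [[0.6087, -0.1305, 0.062], [0.5887, -0.2834, 0.062], [0.4421, -0.2631, 0.062], [0.4634, -0.1088, 0.062]]
c [0.5254, -0.1968, 0.062]
[0.14693479 0.15418004 0.14793933 0.15575437] [np.float64(82.54042103229416), np.float64(-7.873760634301266)]
0.1
((525.3338623046875, -196.0931396484375), (158.0597686767578, 149.00595092773438), 81.92345428466797)
((591.9282836914062, 222.76072692871094), (241.3456268310547, 152.2713165283203), 5.497046947479248)
[[ 3.000e-04 -2.746e-01  9.615e-01 -1.716e-01]
 [ 1.000e+00 -3.000e-04 -4.000e-04 -7.000e-04]
 [ 5.000e-04  9.615e-01  2.746e-01 -7.960e-02]
 [ 0.000e+00  0.000e+00  0.000e+00  1.000e+00]] 279.8304766339314 -0.05075868101912813
```

Run:
```python
from h import *
R=down(np.radians(74.6)); g=np.array([.6155,.2079])
R2=down(np.radians(50))
print(inverse_kinematics([.70,.40,.004],R2))
reach([*g,.15],R);print(current_time_s())
line_to([*g,.0535],speed=.12)
grab(20);print('w',current_gripper_width(),current_time_s())
line_to([*g,.13],speed=.15);wait(.1);print('w',current_gripper_width(),current_ft_force())
reach([.70,.40,.09],R2)
snap('wrist','w_brush')
line_to([.70,.40,.0045],speed=.12);print(current_ft_force(),current_gripper_width())
open_gripper();line_to([.70,.40,.12],speed=.25);print(current_time_s())
```

```text
[ 5.04881636e-01  8.34210965e-01  1.17051292e+00 -4.44089210e-16
  1.13686877e+00 -3.67782990e-01]
2.15
w 0.015499908750651036 4.2417
w 0.016138776920947555 [ 0.1717377   0.09541163 -0.81702593]
[-0.67756075  0.11243213 -1.99878323] 0.016009202817977467
8.5833
```

Run:
```python
from h import *
a=np.radians(-97.8);R=down(a);c=np.array([.5254,-.1965])+np.array([.0049,.0357])
line_to([.70,.40,.2],speed=.3)
reach([*c,.22],R); snap('wrist','w_box'); snap('top','top2'); print(current_time_s())
d=load('w_box');print(proj(d,[[*c,.062]]))
o=np.hstack([cv2.resize(d['frame'],(448,336)),cv2.resize(load('top2')['frame'][90:330,130:380],(350,336))])[:,:,::-1]
cv2.imwrite('pics/v2.png',o)
```

```text
11.2083
[[252.58313981 173.25913861]]
```

View pics/v2.png

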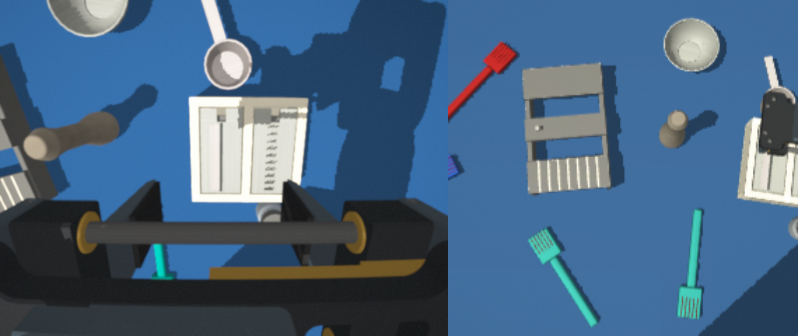

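The left half (wrist view) shows the smooth blade centred at (220,152), against a prediction of (221,152), with the toothed blade to its right. The right half (top view) shows the slicer cleared and the red brush on the counter at (480,80), separate from the blue one at (452,165). Now I'll press.

Run:
```python
from h import *
c=np.array([.5303,-.1608])
grab(20)
line_to([*c,.068],speed=.15)
for z in(.060,.057,.0545,.0525):
    line_to([*c,z],speed=.03);print(z,current_ee_pos()[2],current_ft_force()[2])
wait(.1)
line_to([*c,.12],speed=.06);wait(.2)
line_to([*c,.19],speed=.2);open_gripper();wait(.2)
d=snap('wrist','w_up');print(current_time_s())
P=cloud(d);q=P[(np.hypot(P[...,0]-c[0],P[...,1]-c[1])<.02)];print(np.nanmedian(q[:,2]))
print(proj(d,[[*c,.096]]))
cv2.imwrite('pics/v3.png',cv2.resize(d['frame'][60:300,130:400],None,fx=2.5,fy=2.5,interpolation=cv2.INTER_CUBIC)[:,:,::-1])
```

```text
0.06 0.061151131814710866 6.879876563923356
0.057 0.05904030099830508 12.684606571717778
0.0545 0.05756579173783982 18.800229296614734
0.0525 0.055836453404745454 20.112200582807144
18.625
0.09698934184072504
[[252.12731025 187.55285773]]
```

View pics/v3.png

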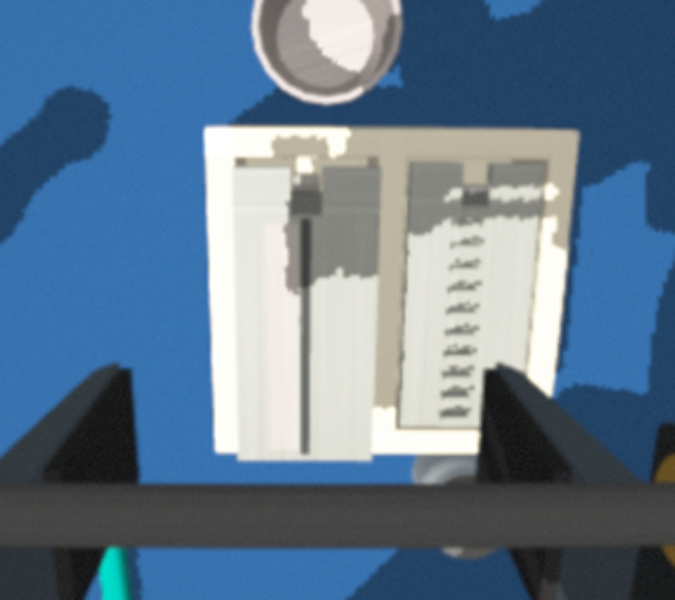

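The blade has sprung up (top read at 97 mm) and the toothed one is still down. Blade corners in the crop are (233,167), (380,163), (238,461) and (372,461).

Run:
```python
from h import *
d=load('w_up')
q=np.array([[233,167],[380,163],[372,461],[238,461]])/2.5-.3+[130,60]
p=atz(d,q,.096);print(p.round(4).tolist(),p.mean(0),np.linalg.norm(p-np.roll(p,1,0),axis=1).round(4))
v=p[0]+p[1]-p[2]-p[3];yaw=np.arctan2(v[1],v[0]);print(np.degrees(yaw))
c=p.mean(0)[:2]; c=c
R=down(np.radians(-97.8))
line_to([*c,.13],R,speed=.15)
line_to([*c,.0902],speed=.06);print(current_ee_pos(),current_ft_force())
grab(35);print(current_gripper_width())
wait(.1);line_to([*c,.14],speed=.06);wait(.1);print(current_gripper_width(),current_ee_pos(),current_ft_force(),current_time_s())
d=snap('wrist','w_held')
cv2.imwrite('pics/v4.png',cv2.resize(d['frame'][60:300,130:400],None,fx=2.5,fy=2.5,interpolation=cv2.INTER_CUBIC)[:,:,::-1])
```

```text
[[0.5926, -0.1419, 0.096], [0.5866, -0.1963, 0.096], [0.4653, -0.1798, 0.096], [0.473, -0.124, 0.096]] [ 0.52937481 -0.16051586  0.096     ] [0.121  0.0548 0.1224 0.0563]
-8.129868093103696
[ 0.5296045  -0.16059757  0.09030988] [-0.67733157 -0.66685928 -0.55301655]
0.05553428250258432
0.05528469018674027 [ 0.52903743 -0.16041762  0.13948977] [ 0.10283488 -0.03297775 -1.18470728] 21.8167
```

View pics/v4.png

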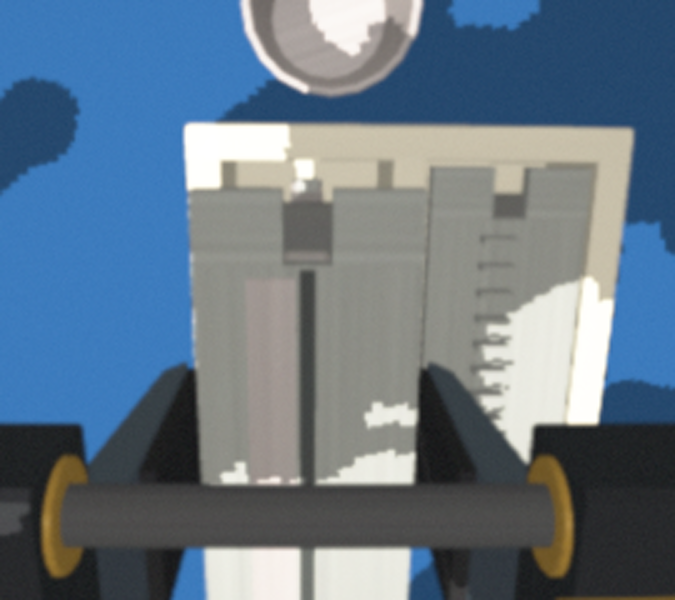

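The blade is held with about 1.2 N of extra load. Its notch end corners are at (190,190) and (425,188), and the notch spans x 283–332. Next I'll move it over the bed, set back 28 mm so the pin shows ahead of the notch, and compare the two in one picture.

Run:
```python
from h import *
d=load('w_held')
q=np.array([[190,190],[425,188],[283,190],[332,190]])/2.5-.3+[130,60]
p=atz(d,q,d['p'][2]-.0013);print('bottom',((p-d['p'])@d['R']).round(4).tolist())
p=atz(d,q,d['p'][2]+.0057);print('top',((p-d['p'])@d['R']).round(4).tolist())
a=np.radians(5.3);R=down(a);ex=np.array([np.cos(a),np.sin(a)]);ey=np.array([-ex[1],ex[0]])
c=np.array([.5915,.2227])-.028*ey
line_to([*current_ee_pos()[:2],.26],speed=.25)
reach([*c,.26],R);line_to([*c,.075],speed=.15);wait(.2)
print(current_ee_pos(),current_time_s(),current_gripper_width())
d=snap('wrist','w_pin')
cv2.imwrite('pics/v5.png',cv2.resize(d['frame'][60:300,130:400],None,fx=2.5,fy=2.5,interpolation=cv2.INTER_CUBIC)[:,:,::-1])
```

```text
bottom [[0.0012, -0.0282, -0.0596], [0.0012, 0.0293, -0.06], [0.0012, -0.0055, -0.0595], [0.0012, 0.0065, -0.0595]]
top [[-0.0058, -0.0271, -0.0602], [-0.0058, 0.0281, -0.0607], [-0.0058, -0.0052, -0.0602], [-0.0058, 0.0063, -0.0602]]
[0.59445459 0.19495102 0.0757234 ] 25.4333 0.0553756599663098
```

View pics/v5.png

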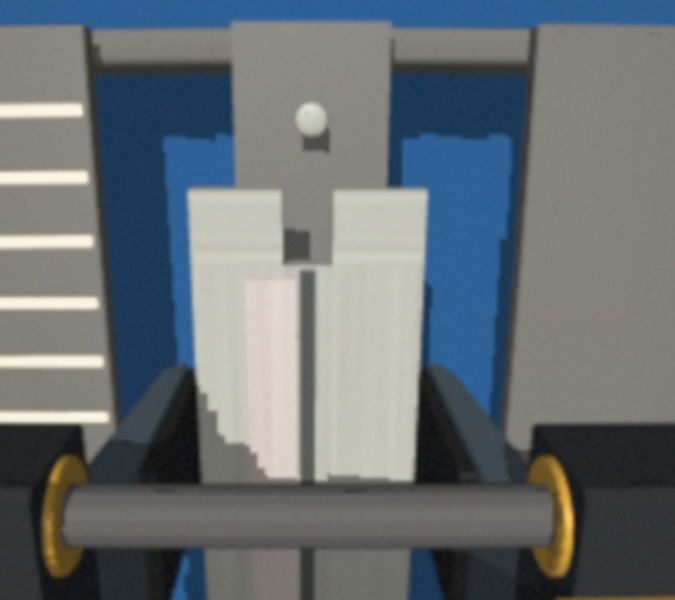

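The pin head is at (311,119), and the notch is centred at x≈308, so the blade is nearly aligned. Bed edges are at x 233–390, centre 311.5. I'll turn these into tool-frame offsets.

Run:
```python
from h import *
d=load('w_pin');z=d['p'][2]
T=lambda q,h:((atz(d,np.array(q)/2.5-.3+[130,60],h)-d['p'])@d['R']).round(4)[:,1:].tolist()
# refine pin: bright blob
cr=d['frame'][90:125,240:270].astype(int).sum(2);m=cr>480
n,l,st,ce=cv2.connectedComponentsWithStats(m.astype(np.uint8));print(st,ce+[240,90])
print('pin',T([[311,119]],.06),'top blade corners',T([[188,189],[428,189],[282,189],[332,189],[283,264],[332,264]],z+.0057))
print('lower: ',T([[202,480],[415,480]],z+.0057))
print('bed edges',T([[232,25],[391,25],[235,185],[388,185]],.05))
print('gap/plate edges',T([[86,80],[531,80],[112,400],[507,430]],.05))
print('tool y ang',np.degrees(np.arctan2(d['R'][1,1],d['R'][0,1])))
```

```text
[[  0   0  30  35 930]
 [  8  11  13  12 120]] [[254.58709677 107.04193548]
 [253.825      106.675     ]]
pin [[-0.001, -0.0783]] top blade corners [[-0.03, -0.0624], [0.0264, -0.0624], [-0.0079, -0.0624], [0.0038, -0.0624], [-0.0078, -0.0445], [0.004, -0.0445]]
lower:  [[-0.0299, 0.0136], [0.0265, 0.0137]]
bed edges [[-0.0219, -0.1025], [0.0201, -0.1025], [-0.0221, -0.0606], [0.0205, -0.0606]]
gap/plate edges [[-0.0617, -0.0888], [0.0584, -0.0888], [-0.0615, 0.0039], [0.0597, 0.0139]]
tool y ang 5.300734990806675
```

Run:
```python
from h import *
for f in('w_up','w_held','w_pin'):
    d=load(f);print(f,d['p'].round(4),d['R'].round(4).tolist());print(np.round(d['tool_from_camera'],4).tolist())
print(current_qpos(),current_ee_pos(),current_orientation()[:,0])
```

```text
w_up [ 0.5303 -0.1608  0.19  ] [[-0.0, -0.1357, -0.9907], [0.0, -0.9907, 0.1357], [-1.0, -0.0, 0.0]]
[[-0.0002, -0.276, 0.9612, -0.1716], [1.0, -0.0005, 0.0001, 0.0004], [0.0005, 0.9612, 0.276, -0.076], [0.0, 0.0, 0.0, 1.0]]
w_held [ 0.529  -0.1604  0.1395] [[-0.0011, -0.1357, -0.9907], [0.0003, -0.9907, 0.1357], [-1.0, -0.0002, 0.0011]]
[[-0.0002, -0.276, 0.9612, -0.1716], [1.0, -0.0005, 0.0001, 0.0004], [0.0005, 0.9612, 0.276, -0.076], [0.0, 0.0, 0.0, 1.0]]
w_pin [0.5945 0.195  0.0757] [[0.0013, 0.9957, 0.0924], [0.0004, 0.0924, -0.9957], [-1.0, 0.0013, -0.0003]]
[[0.0007, -0.2753, 0.9614, -0.1716], [1.0, -0.0002, -0.0008, -0.0019], [0.0005, 0.9614, 0.2753, -0.0779], [0.0, 0.0, 0.0, 1.0]]
[ 2.98493538e-01  5.07475147e-01  1.63344339e+00 -3.14338796e-05
  9.99633824e-01  2.06000713e-01] [0.59435763 0.19489852 0.07557246] [ 1.00206534e-03  2.80653945e-04 -9.99999459e-01]
```

The calibration wobbles between frames by about 2 mm, but offsets within one frame are consistent: the pin is 0.95 mm to +x and 24.8 mm ahead of the notch point, and yaw agrees. I'll move over the pin, check, then lower.

Run:
```python
from h import *
a=np.radians(5.3);ex=np.array([np.cos(a),np.sin(a)]);ey=np.array([-ex[1],ex[0]])
c=np.array([.5915,.2227])+(-.028+.0248)*ey+.00095*ex
np.save('c.npy',c)
line_to([*c,.075],speed=.05);line_to([*c,.0645],speed=.03);wait(.3)
print(c,current_ee_pos(),current_ft_force(),current_time_s())
d=snap('wrist','w_over')
cv2.imwrite('pics/v6.png',cv2.resize(d['frame'][100:240,180:330],None,fx=4,fy=4,interpolation=cv2.INTER_CUBIC)[:,:,::-1])
```

```text
[0.59274152 0.21960143] [0.59284179 0.21963114 0.06468753] [-0.3524288  -0.11586437 -1.26602505] 26.9333
```

View pics/v6.png

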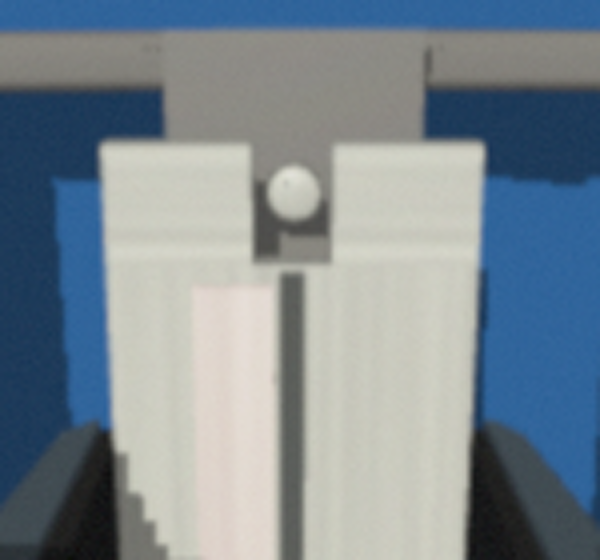

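The pin head (294,193) sits centred in the notch (x 252–332, y 142–262), so I'm lowering.

Run:
```python
from h import *
c=np.load('c.npy')
for z in(.058,.0535,.0515):
    line_to([*c,z],speed=.03);wait(.15);print(z,current_ee_pos(),current_ft_force())
if abs(current_ft_force()[2])<12:
    open_gripper();wait(.1);line_to([*c,.10],speed=.1);line_to([*c,.2],speed=.2);wait(.2)
    d=snap('wrist','w_end');t=snap('top','t_end');print(current_time_s())
    P=cloud(d);T=(P-d['p'])@d['R'];m=(abs(T[...,1])<.026)&(abs(T[...,2]+.02)<.035);print(np.nanpercentile(P[m][:,2],[5,50,95]))
    A=cv2.resize(d['frame'][40:280,110:390],None,fx=1.5,fy=1.5,interpolation=cv2.INTER_CUBIC);B=cv2.resize(t['frame'][90:330,90:420],(370,269))
    o=np.zeros((360,790,3),np.uint8);o[:,:420]=A;o[:269,420:]=B;cv2.imwrite('pics/v7.png',o[:,:,::-1])
```

```text
0.058 [0.59280686 0.21963776 0.05804027] [-0.22356351  0.7801048  -1.14487662]
0.0535 [0.59279705 0.21961732 0.05352762] [ 0.57954496 -0.80301203 -0.11533674]
0.0515 [0.59269627 0.21958957 0.05147631] [ 0.4385964   0.78096188 -0.74021517]
30.7417
[0.05764289 0.31467107 0.32721019]
```

View pics/v7.png

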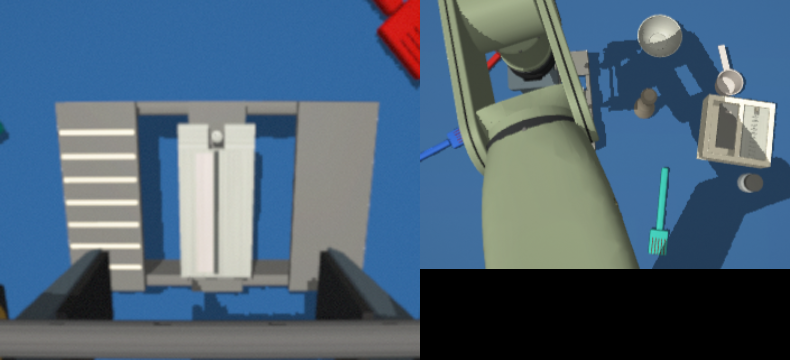

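The blade lies across the bed with the pin head at (216,135) in the notch. The toothed blade is still in its bay and the bystanders are in place. One last numeric check, then hand in.

Run:
```python
from h import *
d=load('w_end');P=cloud(d)
m=np.zeros(P.shape[:2],bool);m[40+int(155/1.5):40+int(268/1.5),110+int(184/1.5):110+int(250/1.5)]=1
q=P[m];q=q[abs(q[:,2]-.057)<.02];A=np.c_[q[:,:2]-q[:,:2].mean(0),np.ones(len(q))];s=np.linalg.lstsq(A,q[:,2],rcond=None)[0];print('slopes,height',s,len(q))
f=d['frame'].astype(int);r=(f[...,0]>150)&(f[...,1]<80)&(f[...,2]<80);print('brush z',np.nanpercentile(P[r],[5,50,95],axis=0).round(4).tolist())
T=lambda q,h:((atz(d,np.array(q)/1.5-.17+[110,40],h)-d['p'])@d['R']).round(4)[:,1:].tolist()
print('blade',T([[178,124],[254,124],[252,275],[181,277]],.057),'pin',T([[216,135]],.06))
finish_job();print(current_time_s())
```

```text
slopes,height [-0.00506004  0.00013088  0.05784649] 3282
brush z [[0.6754, 0.3446, 0.013], [0.7301, 0.373, 0.0146], [0.76, 0.4187, 0.016]]
blade [[-0.0284, -0.0625], [0.0269, -0.0625], [0.0283, 0.0561], [-0.0289, 0.0579]] pin [[-0.0007, -0.0548]]
the job is handed in; nothing more can be done
the job is handed in; nothing more can be done
```

The job is handed in. The straight blade is fitted to the slicer, the red brush is on the counter clear of everything, and the toothed blade is still in its bay. The last clock reading was about 31 s of the 64 s allowed; handing in gives no verdict.

- **Brush:** I gripped it by the handle and laid it on open counter. Its top reads about 14.6 mm high, so it is flat on the counter. It was clear of the slicer and of the blue brush.
- **Blade:** I pressed the smooth blade in bay_a until it sprang up, then lifted it off and lowered it over the pin.
    - **Pressing:** the tool stopped about 3 mm short of its target. The force reached 20 N (7–13 N expected) at about 6 mm of depth, under the 8–11 mm you suggested, but the catch tripped.
    - **Fit:** it lies flat (tilt about 0.005 rad). Its top reads 57.8 mm, against 57 mm expected and about 2 mm of calibration error. The pin is in the notch, about 0.1 mm off centre across it and about 1–1.5 mm along it.
- **Other things:** the last picture shows the toothed blade in its bay and the pestle, bowl, cup and jar standing where they were. I judged these by eye and did not measure them.

The wrist camera's calibration shifted by about 2 mm between pictures, so I aligned the notch to the pin using offsets within a single picture.

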